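# Free the receipt printer's battery tray with a pin tool

### The job

Take the pin tool out of its wooden block, put its pin down the small hole in the receipt printer's battery tray and hold the hidden release button down while you push the tray some 35 mm out of the printer with the pin. Press with feeling, as the latch is delicate (never over 20 N between pin and printer), then stand the pin tool back in its block and leave the stamp and the little iron rest where they are.

Things in the scene. Friction and masses are not known exactly. Their poses are not given: they have to be found in the camera images.
- printer: Receipt printer, a grey box 112 x 84 x 42 mm (x, y, z; with a black roll cover on top, 45.5 mm), fixed to the table. Origin at the centre of its underside, z up. Its front is its -x face, out of which the white tray sticks.
- tray (a joint): How far the battery tray is out, m: 0 latched, sprung end stop at 0.050. It slides level along the printer's own -x with about 2 N of friction and stays where left. While the button is up, it is blocked after 1 mm. There are two catches: the button must stay down until about 27 mm, let up sooner the tray locks again. Pushing sideways before the button is down jams the latch.
- tray_hole (a point): Centre of the mouth of the button hole, in the top face of the tray's lip, 34 mm above the table and, when latched, 78 mm from the printer's origin towards its -x. It moves with the tray; axes as the printer's. Round upright hole, 10 mm wide with a 1 mm chamfer, right through the lip, stopped by the sprung release button.
- tray_face (a point): Centre of the front face of the tray's lip. The lip is a white block 44 mm wide (y) and 28 mm high (6 to 34 mm above the table) that sticks 42 mm out of the printer's front when latched. It moves with the tray.
- hole_foot (a point): Lower end of the button hole. The steel button in it is 9.4 mm wide. Its top lies 5 to 18 mm below the hole's mouth, different each time and not measured. It begins to move at 3 N, stiffens by 1.2 N/mm, frees the tray when pressed about 5 mm (9 N) and meets a hard stop at 6 mm (10 N); it springs back when let go.
- pin_tool: Pin tool standing upright, pin down: round steel pin 5 mm thick and 40 mm long under a square wooden handle 18 x 18 mm (sides along its x and y axes), 55 mm long (40 to 95 mm above the tip). 60 g. Origin at the pin's tip, z up along the handle.
- pin_tip (a point): Tip of the pin, at the pin tool's origin.
- pin_block: Wooden block 56 x 56 x 48 mm fixed to the table, origin at the centre of its underside, with one upright hole in the middle of its top in which the pin tool stands, its handle's foot resting on the block.
- block_hole (a point): Centre of the mouth of the block's hole, on its top face (48 mm above the table). The hole is 9 mm wide and 44 mm deep, with a 2 mm chamfer.
- stamp: Wooden rubber stamp with a turned knob, 22 x 30 x 42 mm, loose; a bystander. Origin at the centre of its underside.
- rest: Little black wavy iron rest, 12 x 32 x 5 mm, loose; a bystander. Origin at the centre of its underside.
There are look-alikes about, which are no part of the job. What is shaped like the pin_tool but purple is not meant.

How it is judged:
By the outcome, as a careful person would: the job done as asked, in the order asked, and still so for the second after the job is handed in, with the robot touching nothing.
It also fails if it takes over 72 s, if anything falls off the work surface, if the arm or the gripper's body presses on something with over 40 N, if the wrist force passes 120 N, or if a joint passes its speed limit or range.

### The arm

A 6-joint arm with a two-finger parallel gripper is mounted at the origin on a cart in front of the work surface, level with it; the furniture and walls round the work are solid. World frame = base frame: x ahead of the robot, y to its left, z up, the work surface at z = 0. Lengths are in m, angles in rad, forces in N, time in s.
With the tool pointing down it reaches from about 0.35 to 0.875 m from the base axis. Payload 4.2 kg.
Tool frame: the origin (TCP) lies at the very end of the fingers, on their centre line; the grasp point (between the pads) lies 19 mm behind it; x points along the fingers, y is the direction in which the jaws open and shut, and the axes are right-handed (so a half turn about x gives the same grasp; the last joint's range is limited). The gripper opens to 85 mm and grips with 20 to 120 N. Pads are 22 mm wide; open, the fingers measure 114 mm over their backs; the gripper's body (76 mm by 85 mm) begins 54 mm behind the grasp point. The pads swing forward as they close: fully open they stand 13 mm farther back than shut.
Start: joints at [1.52, 0.385, 0.008, 0, -1.194, -0.259], TCP at [0.191, 0.595, 0.231] pointing down, gripper open.
Joint ranges: [-3.14, 3.14], [-1.21, 2.06], [-1.07, 1.41], [-3.16, 2.05], [-2.99, -0.16], [-3.1, 3.1]. Speed limits (rad/s): [2.79, 2.79, 3.14, 3.14, 3.14, 3.14].

### API

Orientations are given as [roll, pitch, yaw] about the fixed x, y, z axes, in that order (R = Rz(yaw) Ry(pitch) Rx(roll)).
In Python, from bench import robot gives the robot as it stands.
- The arm moves only by the tool jog_arm, never from a script. Its argument "motion" is a list of rows, each a list of 7 numbers: the opening, from -1 (shut) to 1 (fully open), so that 0 is half open, then the shift along the tool's x, y, z in units of 0.25 m (1.0 is 0.25 m), then the turn, a rotation vector about the tool's x, y, z in units of 2 pi rad (1.0 is 2 pi rad). In form: [[gripper, tx, ty, tz, ax, ay, az], ...]. A call has 1 to 5 rows; each row is the pose to reach, as a shift and turn from the pose measured when the call began, along the tool's axes at that moment, turning the shorter way round; what a row does not reach only later rows make up. A row lasts 1/8 s, in which the tool goes at most 62.5 mm and 10.7 degrees, less where a joint would pass 70% of its speed; a pose out of reach is approached as far as the arm can. A call with a number of a shift or a turn outside -1 to 1 is refused whole. A call with a gripper value outside its range is refused whole. The fingers move at their own pace and stop on an object; "newtons" is the grip in N (left out, the last holds). Time passes only in rows, so rows that repeat a pose let the fingers close. It gives the time, the measured TCP pose, the force and the opening at its end, in the units of the state.
- robot.observe(): the state, without advancing time (a new reading comes with each control period).
- robot.get_image(name): name is "scene" or "top"; returns the picture (420x560x3 uint8, blue, green, red); there is no depth.
- robot.camera_model(name): a dict with "K" (3x3 intrinsics, pixels), "dist" ([k1, k2, p1, p2, k3] as OpenCV has them; the pictures are not rectified), "eye" and "attitude" of the camera in the world. Camera axes: x right, y up, looking along -z (the intrinsics and any distortion apply to the point x, -y, -z); pixel columns grow to the right and rows downward; lengths in m; the calibration is good to about 2 mm. A picture is of the moment at which its call begins. camera_model takes no time and is no camera call.
- robot.finish_job(): hands the job in, once; it reports no verdict.
The state is a dict: "t": time; "q": joint angles; "dq": joint speeds; "joint_efforts": joint torques, N m; "tcp_pos": TCP position; "tool_rot": TCP orientation; "ft_force": force on the tool from outside, world axes, zero at the start; "ft_torque": the same for the moment, N m; "gripper_width": finger opening in m.
Only numpy, scipy, OpenCV 4.12 (cv2) and the standard library are available. Lean on these libraries where they do the work, as an engineer would, in place of code of your own. Each camera call takes 0.05 s, during which the arm holds its last target. There are 200 camera calls.

## Working session

There is one attempt and no reset: what is moved stays moved. The work goes in short steps, Python scripts to look and compute and a tool call to move; the robot and the scene stay as the last step left them, time stands still between calls to the robot, and variables do not carry over. Pictures are saved under pics/ and viewed, about 8 in all and at most 12, crops included, and the job is handed in when it is done.

Besides the shell and the picture viewer there is one more tool, called after "Emit:" as name(argument=value, ...) on one line, values as JSON. jog_arm: Moves the arm, as the interface text tells. Its arguments: {"type":"object","properties":{"motion":{"type":"array","items":{"type":"array","items":{"type":"number","minimum":-1,"maximum":1}}},"newtons":{"type":"number"}},"required":["motion"]}

```bash
ls; mkdir -p pics; python3 - <<'E'
from bench import robot
import cv2
print(robot.observe())
for n in("scene","top"):
    print(n,robot.camera_model(n)); im=robot.get_image(n); cv2.imwrite(f"pics/{n}0.png",im)
E
```

```text
pics
{'t': 0.0, 'q': array([ 1.51959442e+00,  3.85560055e-01,  6.62531443e-03, -5.06045934e-04,
       -1.19399722e+00, -2.58603921e-01]), 'dq': array([ 4.54019944e-05, -3.61793328e-04, -1.16815035e-04,  4.93403137e-04,
        8.28738912e-04,  5.18562204e-04]), 'joint_efforts': array([ 8.22813399e-04, -3.92288840e+01,  1.88407338e+01,  4.18618083e+00,
       -4.55533256e-03,  7.04257474e-06]), 'tcp_pos': array([0.1903456 , 0.59469561, 0.23021823]), 'tool_rot': array([ 1.61271735,  1.56860951, -1.83886783]), 'ft_force': array([-1.27886002, -0.93859463, -0.29101083]), 'ft_torque': array([ 0.01945749, -0.02727575, -0.00714781]), 'gripper_width': 0.08546292313738248}
scene {'K': array([[507.6776065 ,   0.        , 283.49983947],
       [  0.        , 507.6776065 , 200.7776598 ],
       [  0.        ,   0.        ,   1.        ]]), 'dist': array([0.06610036, 0.        , 0.        , 0.        , 0.        ]), 'eye': array([ 0.06924437, -0.15184373,  0.78631374]), 'attitude': array([ 0.69631639, -0.01229408, -0.93590335])}
top {'K': array([[471.80479926,   0.        , 286.68089465],
       [  0.        , 471.80479926, 209.77762488],
       [  0.        ,   0.        ,   1.        ]]), 'dist': array([-0.01332581,  0.        ,  0.        ,  0.        ,  0.        ]), 'eye': array([0.40381297, 0.19953307, 1.07644902]), 'attitude': array([ 0.14461251,  0.0118477 , -1.56382964])}
```

View pics/scene0.png

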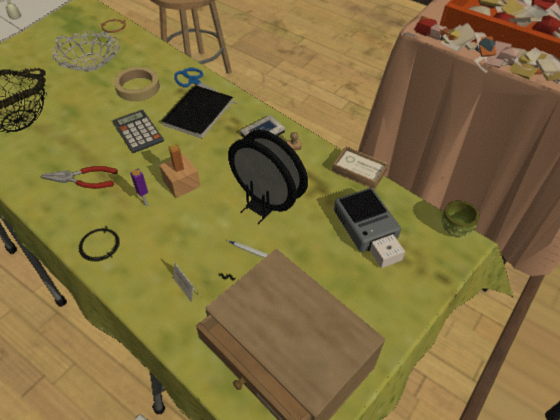

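View pics/top0.png

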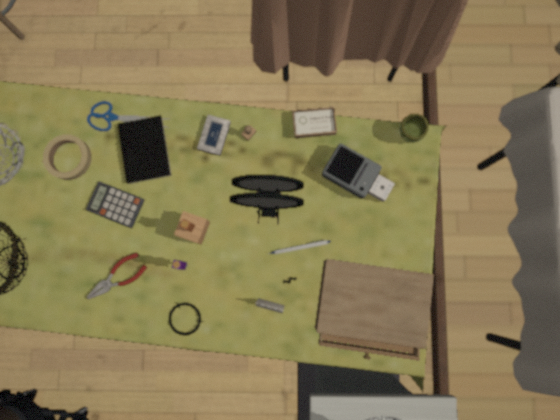

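The pin tool (orange-brown handle) stands in the wooden block at scene (177,165) and top (191,227). The purple look-alike is at scene (140,182) and top (178,265), so it isn't the one meant. The printer, with its white lip, is at top (355,172). A tall black rack stands between the two at top (267,195). The stamp is at top (248,131) and the rest at top (289,280). Next I'll view one enlarged crop.

```bash
cat > h.py <<'E'
import numpy as np, cv2
from scipy.spatial.transform import Rotation as R
from bench import robot
def rot(a): return R.from_euler('xyz',a).as_matrix()
def ray(n,uv):
    c=robot.camera_model(n); p=cv2.undistortPoints(np.array([[uv]],float),c['K'],c['dist'])[0,0]
    return c['eye'], rot(c['attitude'])@np.array([p[0],-p[1],-1])
def onz(n,uv,z):
    e,d=ray(n,uv); return e+d*(z-e[2])/d[2]
def two(uv1,uv2):
    e1,d1=ray('scene',uv1); e2,d2=ray('top',uv2)
    s=np.linalg.lstsq(np.c_[d1,-d2],e2-e1,rcond=None)[0]
    a,b=e1+d1*s[0],e2+d2*s[1]; return (a+b)/2,np.linalg.norm(a-b)
def proj(n,p):
    c=robot.camera_model(n); q=rot(c['attitude']).T@(np.array(p)-c['eye']); q=np.array([q[0],-q[1],-q[2]])
    return cv2.projectPoints(q.reshape(1,1,3),np.zeros(3),np.zeros(3),c['K'],c['dist'])[0].ravel()
E
python3 - <<'E'
import cv2,numpy as np
s=cv2.imread('pics/scene0.png');t=cv2.imread('pics/top0.png')
f=lambda im,x,y,w=66,h=49:cv2.resize(im[y:y+h,x:x+w],(400,297),interpolation=cv2.INTER_CUBIC)
o=np.vstack([np.hstack([f(s,145,138),f(t,158,200)]),np.hstack([f(s,330,184,90,84*66//83),f(t,318,140,90,66)])])
cv2.imwrite('pics/crop1.png',cv2.convertScaleAbs(o,alpha=1.5)); print(o.shape)
E
```

```text
(594, 800, 3)
```

View pics/crop1.png

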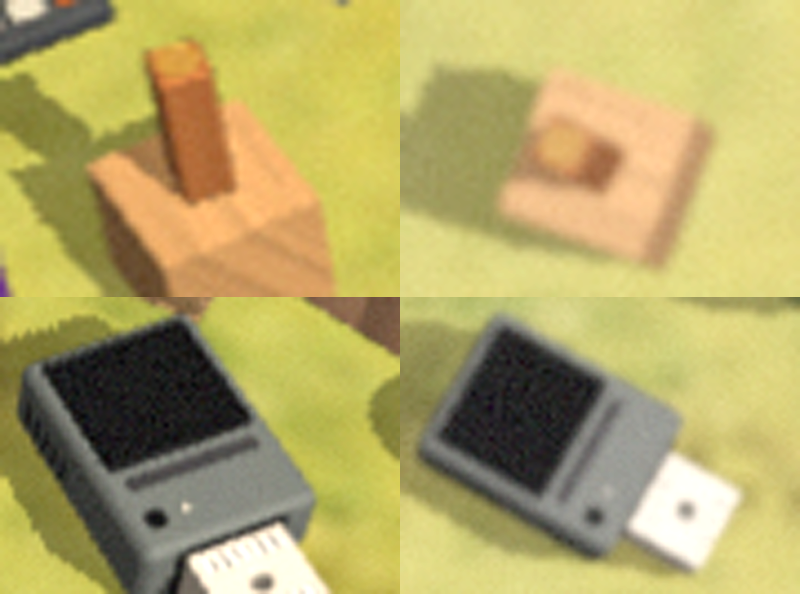

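Top: the pin tool's handle stands in the wooden block. It's orange-brown, not purple, so this is the one meant. Bottom: the printer with its lip and hole at about top (382.6,187.3), scene (389,247). Next I'll compute positions.

```bash
python3 - <<'E'
from h import *
s=cv2.imread('pics/scene0.png');t=cv2.imread('pics/top0.png')
np.set_printoptions(precision=4,suppress=True)
print('handle top two',two((174.7,147.9),(184.9,223.9)),onz('top',(184.9,223.9),.103),onz('scene',(174.7,147.9),.103))
for k in[(155,70),(305,120),(250,262),(100,205)]: print('blk corner',onz('top',(158+k[0]/6.06,200+k[1]/6.06),.048))
# hole
for n,im,(u,v) in(('scene',s,(389,247.3)),('top',t,(382.6,187.3))):
    g=cv2.cvtColor(im,cv2.COLOR_BGR2GRAY).astype(float); u0,v0=int(u)-4,int(v)-4
    w=np.clip(110-g[v0:v0+10,u0:u0+10],0,None) if 0 else g[v0:v0+10,u0:u0+10]
    m=np.clip(np.percentile(w,60)-w-15,0,None); yy,xx=np.mgrid[v0:v0+10,u0:u0+10]
    c=(xx*m).sum()/m.sum(),(yy*m).sum()/m.sum(); print(n,'hole',c,onz(n,c,.034))
# printer white lip and black cover
hsv=cv2.cvtColor(t,cv2.COLOR_BGR2HSV)
reg=np.zeros(t.shape[:2],np.uint8);reg[140:206,318:408]=255
wm=((hsv[...,1]<45)&(hsv[...,2]>120)&(reg>0)).astype(np.uint8)
gm=((hsv[...,2]<115)&(hsv[...,1]<70)&(reg>0)).astype(np.uint8)
bm=((hsv[...,2]<32)&(reg>0)).astype(np.uint8)
for nm,m,z in(('white',wm,.034),('grey',gm,.042),('black',bm,.0455)):
    c=max(cv2.findContours(m,0,1)[0],key=cv2.contourArea); r=cv2.boxPoints(cv2.minAreaRect(c))
    P=np.array([onz('top',q,z)[:2] for q in r]); e=np.roll(P,-1,0)-P
    print(nm,P.mean(0),np.linalg.norm(e,axis=1),np.degrees(np.arctan2(e[:,1],e[:,0])))
# handle/block mask
reg[:]=0;reg[200:250,160:222]=255
m=((hsv[...,0]<19)&(hsv[...,1]>60)&(hsv[...,2]>60)&(reg>0)).astype(np.uint8)
c=max(cv2.findContours(m,0,1)[0],key=cv2.contourArea); r=cv2.boxPoints(cv2.minAreaRect(c))
P=np.array([onz('top',q,.04)[:2] for q in r]); e=np.roll(P,-1,0)-P
print('block',P.mean(0),np.linalg.norm(e,axis=1),np.degrees(np.arctan2(e[:,1],e[:,0])))
# rack top, extents; stamp; rest
print('rack top two', two((262,135),(267,183)), two((275,198),(267,200)))
print('stamp',onz('top',(248,131),.04),'rest',onz('top',(289,280),.003))
for k in[(230,176),(303,176),(230,210),(303,210),(267,222)]: print('rack',onz('top',k,.08))
E
```

```text
handle top two (array([0.5147, 0.4236, 0.1036]), np.float64(0.00035554600105380053)) [0.5147 0.4238 0.103 ] [0.5152 0.424  0.103 ]
blk corner [0.5484 0.4405 0.048 ]
blk corner [0.5303 0.3851 0.048 ]
blk corner [0.4786 0.4034 0.048 ]
blk corner [0.4989 0.4586 0.048 ]
scene hole (np.float64(388.7520510483136), np.float64(247.14220601640838)) [ 0.6074 -0.0015  0.034 ]
top hole (np.float64(381.9304703476483), np.float64(186.94478527607362)) [ 0.6085 -0.0005  0.034 ]
white [0.6083 0.0016] [0.0454 0.0421 0.0453 0.0419] [ -30.0229 -120.4244  149.7004   59.7712]
grey [0.6355 0.0535] [0.0881 0.1489 0.0871 0.1473] [ -29.0212 -120.2513  149.9921   60.132 ]
black [0.6562 0.0836] [0.0629 0.0555 0.0626 0.0551] [ -29.8486 -121.0271  149.7846   59.2566]
block [0.5141 0.4231] [0.0547 0.0641 0.0545 0.0636] [ -17.5208 -109.2471  162.0221   70.9444]
rack top two (array([0.5808, 0.254 , 0.1846]), np.float64(0.013215205451120373)) (array([0.5884, 0.2516, 0.0069]), np.float64(0.019048781748537264))
stamp [0.7356 0.3023 0.04  ] rest [0.4003 0.207  0.003 ]
rack [0.622  0.3353 0.08  ]
rack [0.6226 0.1777 0.08  ]
rack [0.5477 0.3335 0.08  ]
rack [0.5486 0.1775 0.08  ]
rack [0.5224 0.254  0.08  ]
```

```bash
cat >> h.py <<'E'
def go(p,jaw=None):
    """units of a row to bring the TCP to p, tool straight down, jaws along angle jaw (deg, mod 180)"""
    o=robot.observe(); M=rot(o['tool_rot']); y=M[:,1]
    a=np.degrees(np.arctan2(y[1],y[0]))
    if jaw is None: jaw=a
    jaw=a+(jaw-a+90)%180-90
    j=np.radians(jaw); T=np.c_[[0,0,-1],[np.cos(j),np.sin(j),0],np.cross([0,0,-1],[np.cos(j),np.sin(j),0])]
    v=R.from_matrix(M.T@T).as_rotvec()/(2*np.pi); d=M.T@(np.array(p)-o['tcp_pos'])/.25
    print('t',round(o['t'],2),'jaw now',round(a,1),'row',np.round(np.r_[d,v],4),'deg',np.degrees(np.linalg.norm(v)*2*np.pi).round(1),'q',o['q'].round(2))
E
python3 - <<'E'
from h import *
go((.5145,.4235,.16),72)
M=rot(robot.observe()['tool_rot']);print(M.round(3))
E
```

```text
t 0.1 jaw now -107.8 row [ 2.8190e-01  2.5640e-01 -1.4437e+00  7.0000e-04 -0.0000e+00 -3.0000e-04] deg 0.3 q [ 1.52  0.39  0.01 -0.   -1.19 -0.26]
[[-0.    -0.305 -0.952]
 [-0.002 -0.952  0.305]
 [-1.     0.002 -0.   ]]
```

Emit:
jog_arm(motion=[[0.2,0,0.128,-0.72,0,0,0],[0.2,0,0.2,-1,0,0,0],[0.2,0,0.2,-1,0,0,0],[0.2,0,0.2,-1,0,0,0],[0.2,0,0.2,-1,0,0,0]])

```text
t: 0.72
tcp_pos: [0.4161, 0.4682, 0.2296]
tool_rot: [1.543, 1.567, -1.914]
ft_force: [-0.0, 0.3, 0.3]
gripper_width: 0.0513
```

```bash
python3 - <<'E'
from h import *
go((.5145,.4235,.14),72); print(robot.observe()['gripper_width'])
E
```

```text
t 0.72 jaw now -108.1 row [ 3.586e-01  4.660e-02 -4.297e-01 -2.000e-04  0.000e+00 -6.000e-04] deg 0.2 q [ 1.1   0.39  0.01  0.   -1.2   0.15]
0.051330103683115524
```

Emit:
jog_arm(motion=[[0.2,0.1,0.047,-0.43,0,0,0],[0.2,0.3,0.047,-0.43,0,0,0],[0.2,0.358,0.047,-0.43,0,0,0],[0.2,0.358,0.047,-0.43,0,0,0],[0.2,0.358,0.047,-0.43,0,0,0]])

```text
t: 1.35
tcp_pos: [0.5143, 0.4247, 0.1415]
tool_rot: [2.089, 1.569, -1.367]
ft_force: [0.2, -0.2, 1.0]
gripper_width: 0.0513
```

```bash
python3 - <<'E'
from h import *
go((.5145,.4235,.064),72); o=robot.observe();print(o['tcp_pos'])
s=robot.get_image('scene');t=robot.get_image('top')
f=lambda im,x,y:cv2.resize(im[y:y+100,x:x+100],(400,400),interpolation=cv2.INTER_CUBIC)
cv2.imwrite('pics/c2.png',cv2.convertScaleAbs(np.hstack([f(s,120,90),f(t,140,180)]),alpha=1.5))
E
```

```text
t 1.35 jaw now -108.0 row [ 3.102e-01  3.800e-03 -1.700e-03  0.000e+00 -2.000e-04 -3.000e-04] deg 0.1 q [ 0.93  0.52  0.    0.   -1.05  0.32]
[0.51434951 0.42471012 0.14154776]
```

View pics/c2.png

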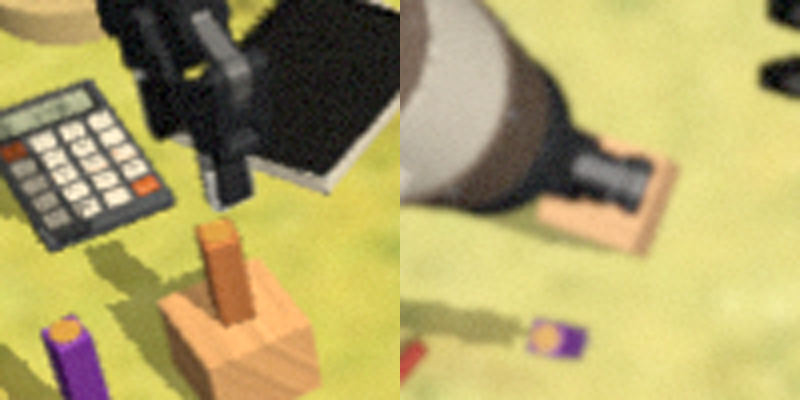

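The gripper stands open above the orange-brown handle (handle top at about scene (174,148)), and the purple look-alike is well clear. I'll descend and grip.

Emit:
jog_arm(motion=[[0.2,0.1,0.004,-0.002,0,0,0],[0.2,0.2,0.004,-0.002,0,0,0],[0.2,0.31,0.004,-0.002,0,0,0],[0.2,0.31,0.004,-0.002,0,0,0],[-0.2,0.31,0.004,-0.002,0,0,0]], newtons=60)

```text
t: 2.08
tcp_pos: [0.5152, 0.4251, 0.067]
tool_rot: [-2.403, 1.567, 0.426]
ft_force: [-0.1, -0.4, 0.9]
gripper_width: 0.035
```

Emit:
jog_arm(motion=[[-0.5,0,0,0,0,0,0],[-0.8,0,0,0,0,0,0],[-0.8,0,0,0,0,0,0],[-0.8,0,0,0,0,0,0],[-0.8,0,0,0,0,0,0]], newtons=60)

```text
t: 2.7
tcp_pos: [0.5158, 0.4261, 0.0693]
tool_rot: [-2.247, 1.563, 0.583]
ft_force: [-1.1, 1.1, 5.1]
gripper_width: 0.0175
```

Emit:
jog_arm(motion=[[-0.8,-0.05,0,0,0,0,0],[-0.8,-0.15,0,0,0,0,0],[-0.8,-0.3,0,0,0,0,0],[-0.8,-0.5,0,0,0,0,0],[-0.8,-0.5,0,0,0,0,0]], newtons=60)

```text
t: 3.32
tcp_pos: [0.5171, 0.4274, 0.2007]
tool_rot: [-2.114, 1.552, 0.716]
ft_force: [1.0, 0.4, -0.4]
gripper_width: 0.0173
```

```bash
python3 - <<'E'
from h import *
o=robot.observe();print(o['tcp_pos'],o['ft_force'],o['gripper_width'])
go((.5145,.4235,.3)); go((.45,.21,.31),72)
s=robot.get_image('scene');t=robot.get_image('top')
f=lambda im,x,y:cv2.resize(im[y:y+80,x:x+80],(400,400),interpolation=cv2.INTER_CUBIC)
cv2.imwrite('pics/c3.png',cv2.convertScaleAbs(np.hstack([f(s,130,90),f(t,150,180)]),alpha=1.5))
E
```

```text
[0.51713534 0.42743958 0.2007213 ] [ 0.98153139  0.41530911 -0.39886397] 0.017340257456962275
t 3.33 jaw now -107.8 row [-0.3974  0.0118  0.0013 -0.     -0.0016  0.0026] deg 1.1 q [ 0.93  0.47  0.07  0.   -1.15  0.32]
t 3.33 jaw now -107.8 row [-4.517e-01  9.030e-01 -1.510e-02  5.000e-04 -1.600e-03  2.600e-03] deg 1.1 q [ 0.93  0.47  0.07  0.   -1.15  0.32]
```

View pics/c3.png

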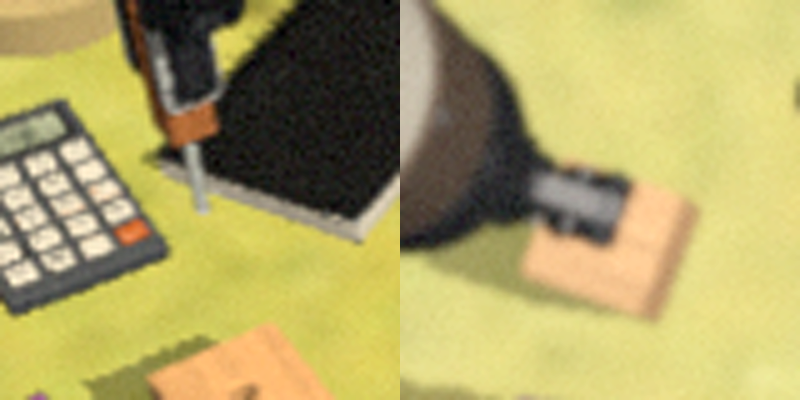

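Emit:
jog_arm(motion=[[-0.8,-0.22,0,0,0,-0.0016,0.0026],[-0.8,-0.45,0,0,0,-0.0016,0.0026],[-0.8,-0.45,0.25,0,0,-0.0016,0.0026],[-0.8,-0.45,0.5,0,0,-0.0016,0.0026],[-0.8,-0.45,0.75,0,0,-0.0016,0.0026]])

```text
t: 4.05
tcp_pos: [0.4552, 0.2443, 0.3046]
tool_rot: [1.016, 1.557, -2.437]
ft_force: [1.1, -0.3, -0.6]
gripper_width: 0.0174
```

```bash
python3 - <<'E'
from h import *
go((.56,.08,.31),72);go((.608,-.001,.16),72)
E
```

```text
t 4.05 jaw now -107.9 row [-2.000e-02  4.972e-01 -6.004e-01  3.000e-04  1.200e-03 -1.900e-03] deg 0.8 q [ 0.81  0.16 -0.12 -0.   -1.31  0.45]
t 4.05 jaw now -107.9 row [ 5.808e-01  7.395e-01 -8.870e-01  3.000e-04  1.200e-03 -1.900e-03] deg 0.8 q [ 0.81  0.16 -0.12 -0.   -1.31  0.45]
```

Emit:
jog_arm(motion=[[-0.8,0,0.25,0,0,0.0012,-0.0019],[-0.8,0,0.5,-0.1,0,0.0012,-0.0019],[-0.8,0,0.72,-0.32,0,0.0012,-0.0019],[-0.8,0,0.74,-0.6,0,0.0012,-0.0019],[-0.8,0.1,0.74,-0.84,0,0.0012,-0.0019]])

```text
t: 4.68
tcp_pos: [0.5768, 0.0109, 0.2882]
tool_rot: [-2.587, 1.568, 0.241]
ft_force: [0.6, 0.4, -0.0]
gripper_width: 0.0169
```

```bash
python3 - <<'E'
from h import *
go((.6085,-.001,.145),72)
E
```

```text
t 4.67 jaw now -107.9 row [ 5.729e-01  6.800e-03 -1.341e-01  1.000e-04 -3.000e-04  2.000e-04] deg 0.1 q [ 0.3   0.27 -0.02  0.   -1.28  0.96]
```

Emit:
jog_arm(motion=[[-0.8,0.15,0.007,-0.134,0,0,0],[-0.8,0.4,0.007,-0.134,0,0,0],[-0.8,0.573,0.007,-0.134,0,0,0],[-0.8,0.573,0.007,-0.134,0,0,0],[-0.8,0.573,0.007,-0.134,0,0,0]])

```text
t: 5.3
tcp_pos: [0.6095, -0.001, 0.1464]
tool_rot: [-2.79, 1.566, 0.039]
ft_force: [0.5, 0.3, -0.4]
gripper_width: 0.017
```

```bash
python3 - <<'E'
from h import *
o=robot.observe();print(o['tcp_pos'],o['ft_force'],o['gripper_width'])
go((.6085,-.001,.115),72)
p=o['tcp_pos']-[0,0,.0613]
for n in('scene','top'): print(n,proj(n,p))
s=robot.get_image('scene');t=robot.get_image('top')
f=lambda im,x,y:cv2.resize(im[y:y+60,x:x+60],(400,400),interpolation=cv2.INTER_CUBIC)
cv2.imwrite('pics/s4.png',s);cv2.imwrite('pics/t4.png',t)
cv2.imwrite('pics/c4.png',cv2.convertScaleAbs(np.hstack([f(s,360,200),f(t,355,155)]),alpha=1.5))
E
```

```text
[ 0.60951441 -0.00100048  0.14641769] [ 0.47894575  0.26885385 -0.3750667 ] 0.01701806979563007
t 5.3 jaw now -107.9 row [ 0.1257  0.0014  0.0044  0.0003 -0.0007  0.0002] deg 0.3 q [ 0.26  0.43 -0.15  0.   -0.99  0.99]
scene [394.15610637 229.21289808]
top [386.63834431 181.86993301]
```

View pics/c4.png

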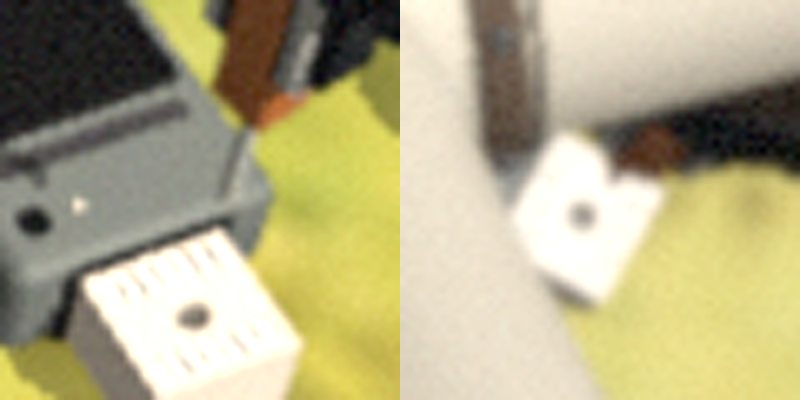

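The pin tip is seen at scene (394,229) and top (386.6,181.7), which agrees with the TCP-based prediction within 0.3 px. I'll come down to just above the hole and check again.

Emit:
jog_arm(motion=[[-0.8,0.08,0.001,0.005,0,-0.0007,0],[-0.8,0.15,0.001,0.005,0,-0.0007,0],[-0.8,0.155,0.001,0.005,0,-0.0007,0],[-0.8,0.155,0.001,0.005,0,-0.0007,0],[-0.8,0.155,0.001,0.005,0,-0.0007,0]])

```text
t: 6.02
tcp_pos: [0.6097, -0.0003, 0.1103]
tool_rot: [-2.317, 1.565, 0.512]
ft_force: [-0.5, -0.9, -0.4]
gripper_width: 0.017
```

```bash
python3 - <<'E'
from h import *
o=robot.observe();print(o['tcp_pos'],o['ft_force'],o['gripper_width'])
p=o['tcp_pos']-[0,0,.0613]
go((.608,-.001,.085),72)
for n in('scene','top'): print(n,proj(n,p))
s=robot.get_image('scene');t=robot.get_image('top')
f=lambda im,x,y:cv2.resize(im[y:y+40,x:x+40],(400,400),interpolation=cv2.INTER_CUBIC)
cv2.imwrite('pics/c5.png',cv2.convertScaleAbs(np.hstack([f(s,370,220),f(t,365,165)]),alpha=1.4))
E
```

```text
[ 6.09738952e-01 -2.98271211e-04  1.10304133e-01] [-0.4626374  -0.87493822 -0.43470899] 0.01703296503348177
t 6.03 jaw now -107.9 row [ 0.1012  0.0053  0.0062  0.0003 -0.0007  0.0007] deg 0.4 q [ 0.26  0.46 -0.19 -0.   -0.91  1.  ]
scene [390.22499527 241.11597587]
top [383.09407484 185.07394971]
```

View pics/c5.png

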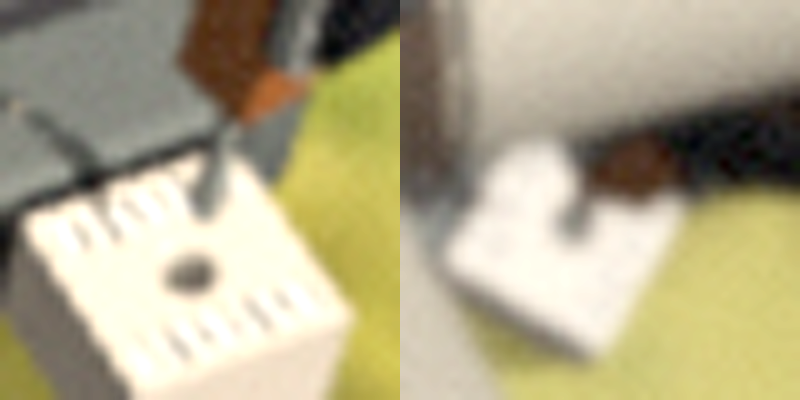

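```bash
python3 - <<'E'
from h import *
a=onz('scene',(388.9,247.4),.034);b=onz('top',(382.35,187.35),.034);print(a,b)
go(np.r_[(a+b)[:2]/2,.085],72)
E
```

```text
[ 0.60709435 -0.00198047  0.034     ] [ 0.60753525 -0.00143059  0.034     ]
t 6.12 jaw now -107.9 row [ 0.0989  0.008   0.0066  0.0003 -0.0005  0.0007] deg 0.3 q [ 0.26  0.46 -0.19 -0.   -0.91  1.  ]
```

Emit:
jog_arm(motion=[[-0.8,0.01,0.012,0.012,0,0,0.0007],[-0.8,0.01,0.012,0.012,0,0,0.0007],[-0.8,0.04,0.012,0.012,0,0,0.0007],[-0.8,0.06,0.012,0.012,0,0,0.0007],[-0.8,0.075,0.012,0.012,0,0,0.0007]])

```text
t: 6.75
tcp_pos: [0.606, -0.0021, 0.0906]
tool_rot: [3.138, 1.567, -0.316]
ft_force: [0.3, 1.1, -0.6]
gripper_width: 0.0169
```

```bash
python3 - <<'E'
from h import *
o=robot.observe();print(o['tcp_pos'],o['ft_force'],o['ft_torque'])
go((.6073,-.0017,.085),72)
E
```

```text
[ 0.60602091 -0.00213658  0.0905779 ] [ 0.34513723  1.0579966  -0.64998312] [ 0.12912148 -0.21391947 -0.02024855]
t 6.75 jaw now -107.9 row [ 0.0223 -0.0032 -0.0042  0.0003 -0.0006 -0.    ] deg 0.2 q [ 0.26  0.48 -0.22  0.   -0.86  0.99]
```

Emit:
jog_arm(motion=[[-0.8,0.004,-0.003,-0.004,0,0,0],[-0.8,0.009,-0.003,-0.004,0,0,0],[-0.8,0.014,-0.003,-0.004,0,0,0],[-0.8,0.014,-0.003,-0.004,0,0,0]])

```text
t: 7.25
tcp_pos: [0.6071, -0.0018, 0.087]
tool_rot: [3.101, 1.567, -0.353]
ft_force: [1.0, -0.1, 0.2]
gripper_width: 0.017
```

Emit:
jog_arm(motion=[[-0.8,0.004,0,0,0,0,0],[-0.8,0.009,0,0,0,0,0],[-0.8,0.014,0,0,0,0,0],[-0.8,0.014,0,0,0,0,0]])

```text
t: 7.75
tcp_pos: [0.607, -0.0018, 0.0833]
tool_rot: [3.064, 1.568, -0.39]
ft_force: [-0.6, 0.2, -0.5]
gripper_width: 0.0172
```

Emit:
jog_arm(motion=[[-0.8,0.004,0,0,0,0,0],[-0.8,0.008,0,0,0,0,0],[-0.8,0.008,0,0,0,0,0],[-0.8,0.008,0,0,0,0,0]])

```text
t: 8.25
tcp_pos: [0.607, -0.0018, 0.0814]
tool_rot: [3.06, 1.567, -0.394]
ft_force: [-0.4, 0.2, -0.2]
gripper_width: 0.0172
```

Emit:
jog_arm(motion=[[-0.8,0.004,0,0,0,0,0],[-0.8,0.008,0,0,0,0,0],[-0.8,0.008,0,0,0,0,0],[-0.8,0.008,0,0,0,0,0]])

```text
t: 8.75
tcp_pos: [0.607, -0.0018, 0.0793]
tool_rot: [3.042, 1.567, -0.412]
ft_force: [0.4, 0.0, 0.4]
gripper_width: 0.017
```

Emit:
jog_arm(motion=[[-0.8,0.004,0,0,0,0,0],[-0.8,0.008,0,0,0,0,0],[-0.8,0.008,0,0,0,0,0],[-0.8,0.008,0,0,0,0,0]])

```text
t: 9.25
tcp_pos: [0.6072, -0.0019, 0.0777]
tool_rot: [3.055, 1.567, -0.399]
ft_force: [-0.3, -0.6, 2.0]
gripper_width: 0.0173
```

Emit:
jog_arm(motion=[[-0.8,0.004,0,0,0,0,0],[-0.8,0.008,0,0,0,0,0],[-0.8,0.008,0,0,0,0,0],[-0.8,0.008,0,0,0,0,0]])

```text
t: 9.75
tcp_pos: [0.6072, -0.002, 0.0758]
tool_rot: [3.029, 1.567, -0.425]
ft_force: [-1.6, -1.0, 4.2]
gripper_width: 0.0177
```

Emit:
jog_arm(motion=[[-0.8,0.004,0,0,0,0,0],[-0.8,0.008,0,0,0,0,0],[-0.8,0.008,0,0,0,0,0],[-0.8,0.008,0,0,0,0,0]])

```text
t: 10.25
tcp_pos: [0.6073, -0.0021, 0.074]
tool_rot: [2.986, 1.567, -0.467]
ft_force: [-1.3, -0.4, 4.8]
gripper_width: 0.0173
```

```bash
python3 - <<'E'
from h import *
o=robot.observe();print(o['tcp_pos'],o['ft_force'],o['ft_torque'])
go((.6073,-.0017,.072),72)
M=rot(o['tool_rot']); d=np.array([-.503,-.864,0]); print('tray dir in tool',M.T@d)
E
```

```text
[ 0.60726466 -0.0020904   0.07402807] [-1.29701484 -0.41220467  4.80812355] [-0.4773973   0.48595165 -0.02570068]
t 10.25 jaw now -107.9 row [ 0.0081 -0.0015  0.0004  0.0003 -0.0006 -0.0001] deg 0.3 q [ 0.26  0.5  -0.24  0.   -0.83  0.99]
tray dir in tool [-2.36456273e-04  9.76728046e-01  2.13324325e-01]
```

Emit:
jog_arm(motion=[[-0.8,0.003,0,0,0,0,0],[-0.8,0.006,0,0,0,0,0],[-0.8,0.006,0,0,0,0,0],[-0.8,0.006,0,0,0,0,0]])

```text
t: 10.75
tcp_pos: [0.6074, -0.0022, 0.073]
tool_rot: [2.966, 1.567, -0.488]
ft_force: [-1.8, -1.9, 7.0]
gripper_width: 0.0173
```

Emit:
jog_arm(motion=[[-0.8,0.003,0,0,0,0,0],[-0.8,0.005,0,0,0,0,0],[-0.8,0.005,0,0,0,0,0],[-0.8,0.005,0,0,0,0,0]])

```text
t: 11.25
tcp_pos: [0.6074, -0.0023, 0.0723]
tool_rot: [2.935, 1.566, -0.518]
ft_force: [-2.8, -2.3, 6.6]
gripper_width: 0.0173
```

Emit:
jog_arm(motion=[[-0.8,0.003,0.003,0.003,0,0,0],[-0.8,0.006,0.003,0.003,0,0,0],[-0.8,0.006,0.003,0.003,0,0,0],[-0.8,0.006,0.003,0.003,0,0,0]])

```text
t: 11.75
tcp_pos: [0.6072, -0.0024, 0.0717]
tool_rot: [3.14, 1.565, -0.312]
ft_force: [-1.2, 0.1, 7.0]
gripper_width: 0.0174
```

```bash
python3 - <<'E'
from h import *
o=robot.observe();print(o['tcp_pos'],o['ft_force'],o['ft_torque'])
go((.6073,-.0017,.072),72)
E
```

```text
[ 0.60723251 -0.0024266   0.0716794 ] [-1.24606121  0.12316774  7.02892185] [-0.0309399   0.46380752  0.01788332]
t 11.75 jaw now -107.8 row [-0.0013 -0.0028  0.0006  0.0005 -0.001   0.    ] deg 0.4 q [ 0.26  0.51 -0.24  0.   -0.82  0.99]
```

Emit:
jog_arm(motion=[[-0.8,0.004,0,0,0,0,0],[-0.8,0.008,0,0,0,0,0],[-0.8,0.008,0,0,0,0,0],[-0.8,0.008,0,0,0,0,0]])

```text
t: 12.25
tcp_pos: [0.6074, -0.0025, 0.0706]
tool_rot: [3.129, 1.564, -0.323]
ft_force: [-2.6, -0.8, 8.3]
gripper_width: 0.017
```

Emit:
jog_arm(motion=[[-0.8,0.003,0,0,0,0,0],[-0.8,0.006,0,0,0,0,0],[-0.8,0.006,0,0,0,0,0],[-0.8,0.006,0,0,0,0,0]])

```text
t: 12.75
tcp_pos: [0.6075, -0.0025, 0.07]
tool_rot: [3.103, 1.564, -0.349]
ft_force: [-2.3, -1.4, 8.8]
gripper_width: 0.0171
```

Emit:
jog_arm(motion=[[-0.8,0.003,0.001,0.001,0,0,0],[-0.8,0.006,0.001,0.001,0,0,0],[-0.8,0.006,0.001,0.001,0,0,0],[-0.8,0.006,0.001,0.001,0,0,0]])

```text
t: 13.25
tcp_pos: [0.6075, -0.0026, 0.0697]
tool_rot: [3.129, 1.563, -0.322]
ft_force: [-2.2, 0.1, 10.3]
gripper_width: 0.0173
```

Emit:
jog_arm(motion=[[-0.8,0.003,0.001,0.001,0,0,0],[-0.8,0.006,0.001,0.001,0,0,0],[-0.8,0.006,0.001,0.001,0,0,0],[-0.8,0.006,0.001,0.001,0,0,0]])

```text
t: 13.75
tcp_pos: [0.6075, -0.0026, 0.0694]
tool_rot: [-3.129, 1.562, -0.297]
ft_force: [-3.2, 0.0, 10.3]
gripper_width: 0.0173
```

```bash
python3 - <<'E'
from h import *
o=robot.observe();print(o['tcp_pos'],o['ft_force'],o['ft_torque'])
go((.6073,-.0017,.07),72)
E
```

```text
[ 0.6074718  -0.00263964  0.06942943] [-3.21007627  0.04156381 10.27932874] [-0.14260758  0.99551104 -0.00794165]
t 13.75 jaw now -107.7 row [-0.0023 -0.0034  0.0018  0.0007 -0.0014  0.    ] deg 0.6 q [ 0.26  0.51 -0.24  0.01 -0.81  0.99]
```

Emit:
jog_arm(motion=[[-0.8,0.008,0.004,0.001,0,0,0],[-0.8,0.008,0.008,0.002,0,0,0],[-0.8,0.008,0.012,0.003,0,0,0],[-0.8,0.008,0.016,0.0035,0,0,0],[-0.8,0.008,0.016,0.0035,0,0,0]])

```text
t: 14.38
tcp_pos: [0.6067, -0.0048, 0.069]
tool_rot: [-2.9, 1.559, -0.068]
ft_force: [-3.1, 3.2, 10.3]
gripper_width: 0.0176
```

```bash
python3 - <<'E'
from h import *
o=robot.observe();print(o['tcp_pos'],o['ft_force'],o['ft_torque'])
d=np.array([-.503,-.864,0]);print('moved',(o['tcp_pos']-[.6075,-.0026,.07])@d)
E
```

```text
[ 0.60667644 -0.00484365  0.06904924] [-3.05483438  3.20050743 10.25452123] [1.15409474 0.88306836 0.02862945]
moved 0.002352764858636767
```

Emit:
jog_arm(motion=[[-0.8,0.01,0.002,0.005,0,0,0],[-0.8,0.01,0.006,0.006,0,0,0],[-0.8,0.01,0.01,0.007,0,0,0],[-0.8,0.01,0.014,0.008,0,0,0],[-0.8,0.01,0.018,0.009,0,0,0]])

```text
t: 15.0
tcp_pos: [0.6051, -0.0069, 0.0686]
tool_rot: [-2.771, 1.553, 0.062]
ft_force: [-2.5, 4.4, 11.6]
gripper_width: 0.0173
```

```bash
python3 - <<'E'
from h import *
o=robot.observe();print(o['tcp_pos'],o['ft_force'],o['ft_torque'])
d=np.array([-.503,-.864,0]);e=np.array([.864,-.503,0]);print('moved',(o['tcp_pos']-[.6075,-.0026,.07])@d,'F along',o['ft_force']@d,'perp',o['ft_force']@e)
E
```

```text
[ 0.60505074 -0.00691864  0.0686001 ] [-2.46818934  4.37892647 11.6166377 ] [ 1.25783784  0.76009315 -0.00605041]
moved 0.004963276410744454 F along -2.541893233575325 perp -4.335115610309031
```

Emit:
jog_arm(motion=[[-0.8,0.009,0.006,0.004,0,0,0],[-0.8,0.009,0.01,0.007,0,0,0],[-0.8,0.009,0.014,0.009,0,0,0],[-0.8,0.009,0.018,0.009,0,0,0],[-0.8,0.009,0.022,0.01,0,0,0]])

```text
t: 15.62
tcp_pos: [0.6031, -0.0099, 0.0685]
tool_rot: [-2.705, 1.548, 0.129]
ft_force: [-2.1, 3.3, 11.9]
gripper_width: 0.0176
```

```bash
cat > st.py <<'E'
from h import *
o=robot.observe();print(o['tcp_pos'],o['ft_force'],o['ft_torque'])
d=np.array([-.503,-.864,0]);e=np.array([.864,-.503,0]);D=o['tcp_pos']-[.6075,-.0026,.07];print('moved',D@d,D@e,'F along',o['ft_force']@d,'perp',o['ft_force']@e,np.linalg.norm(o['ft_force']))
go((.6073,-.0017,.07),72)
E
python3 st.py; python3 - <<'E'
from h import *
t=robot.get_image('top');hsv=cv2.cvtColor(t,cv2.COLOR_BGR2HSV)
t0=cv2.imread('pics/t4.png')
for im in(t0,t):
    hsv=cv2.cvtColor(im,cv2.COLOR_BGR2HSV);m=((hsv[...,1]<45)&(hsv[...,2]>120)).astype(np.uint8)
    m[:,:370]=0;m[:176]=0;m[:,410:]=0;m[210:]=0
    c=max(cv2.findContours(m,0,1)[0],key=cv2.contourArea)[:,0]
    print(c[c.sum(1).argmax()],c[:,1].max(),c[:,0].max())
E
```

```text
[ 0.6030936  -0.00992218  0.06854719] [-2.13030812  3.30485993 11.91464615] [1.27761926 0.75993638 0.00977023]
moved 0.008542784427785917 -0.00012407006622008958 F along -1.7838539888033966 perp -3.5029307619098033 12.546677039651279
t 15.62 jaw now -107.6 row [-0.0053 -0.0365 -0.0062  0.0011 -0.0033  0.0016] deg 1.4 q [ 0.25  0.5  -0.27  0.   -0.78  1.01]
[381 209] 209 393
[409 182] 201 409
```

Emit:
jog_arm(motion=[[-0.8,0.009,0.01,0.005,0,-0.001,0.0005],[-0.8,0.009,0.02,0.008,0,-0.001,0.0005],[-0.8,0.009,0.03,0.01,0,-0.001,0.0005],[-0.8,0.009,0.04,0.013,0,-0.001,0.0005],[-0.8,0.009,0.05,0.015,0,-0.001,0.0005]])

```text
t: 16.3
tcp_pos: [0.5977, -0.0193, 0.0685]
tool_rot: [-2.668, 1.549, 0.168]
ft_force: [-3.2, 4.1, 13.6]
gripper_width: 0.0173
```

```bash
python3 st.py
```

```text
[ 0.59774141 -0.01932073  0.0685146 ] [-3.18355805  4.13512799 13.60959819] [1.33304339 0.89776874 0.02907723]
moved 0.019355281442194647 -2.088942905318385e-05 F along -1.971420884070981 perp -4.830563537383082 14.5758529146558
t 16.3 jaw now -107.5 row [-0.0049 -0.0788 -0.0153  0.0013 -0.0031  0.0016] deg 1.3 q [ 0.24  0.49 -0.28  0.   -0.78  1.02]
```

Emit:
jog_arm(motion=[[-0.8,0.007,0.01,0.006,0,0,0],[-0.8,0.007,0.02,0.009,0,0,0],[-0.8,0.007,0.03,0.012,0,0,0],[-0.8,0.007,0.04,0.014,0,0,0],[-0.8,0.007,0.05,0.016,0,0,0]])

```text
t: 16.92
tcp_pos: [0.592, -0.0287, 0.0686]
tool_rot: [-2.638, 1.544, 0.198]
ft_force: [-2.1, 4.6, 12.2]
gripper_width: 0.0169
```

```bash
python3 st.py
```

```text
[ 0.59203129 -0.02870371  0.06860286] [-2.05538478  4.63694765 12.19165241] [1.31662796 0.80911106 0.03729106]
moved 0.030334366612878014 -0.00023480166218501773 F along -2.972464224340978 perp -4.108237122679129 13.20463095648286
t 16.93 jaw now -107.5 row [-0.0034 -0.1214 -0.0259  0.0014 -0.0037  0.0021] deg 1.6 q [ 0.22  0.48 -0.29  0.   -0.77  1.04]
```

Another ~7 mm, still pressing.

Emit:
jog_arm(motion=[[-0.8,0.007,0.01,0.006,0,0,0],[-0.8,0.007,0.02,0.009,0,0,0],[-0.8,0.007,0.03,0.011,0,0,0],[-0.8,0.007,0.034,0.012,0,0,0],[-0.8,0.007,0.034,0.012,0,0,0]])

```text
t: 17.55
tcp_pos: [0.5884, -0.0347, 0.0687]
tool_rot: [-2.624, 1.539, 0.213]
ft_force: [-2.1, 2.2, 11.2]
gripper_width: 0.0174
```

```bash
python3 st.py; python3 - <<'E'
from h import *
s=robot.get_image('scene');t=robot.get_image('top')
f=lambda im,x,y:cv2.resize(im[y:y+70,x:x+70],(400,400),interpolation=cv2.INTER_CUBIC)
cv2.imwrite('pics/c6.png',cv2.convertScaleAbs(np.hstack([f(s,360,215),f(t,355,155)]),alpha=1.4))
c=np.array([-.503,-.864,0]);p0=np.array([.6073,-.0017,.034])
for k in(30,35,40):
  q=p0+c*(.020+k/1000); print(k,'lip front edge centre',proj('scene',q),proj('top',q))
E
```

```text
[ 0.58837579 -0.03474089  0.06865339] [-2.07722895  2.2290071  11.22740816] [1.02450966 0.81867482 0.07564667]
moved 0.0373892038168609 -0.00035644721602961626 F along -0.8810159719866633 perp -2.915916384291677 11.633488157885582
t 17.55 jaw now -107.4 row [-0.0022 -0.1488 -0.0327  0.0016 -0.0044  0.0025] deg 1.9 q [ 0.22  0.47 -0.31  0.   -0.76  1.05]
30 lip front edge centre [403.91285394 269.23601757] [402.07065861 198.60110744]
35 lip front edge centre [405.48253266 271.52033985] [404.03811713 199.72047062]
40 lip front edge centre [407.06367686 273.82094225] [406.00695772 200.84066763]
```

View pics/c6.png

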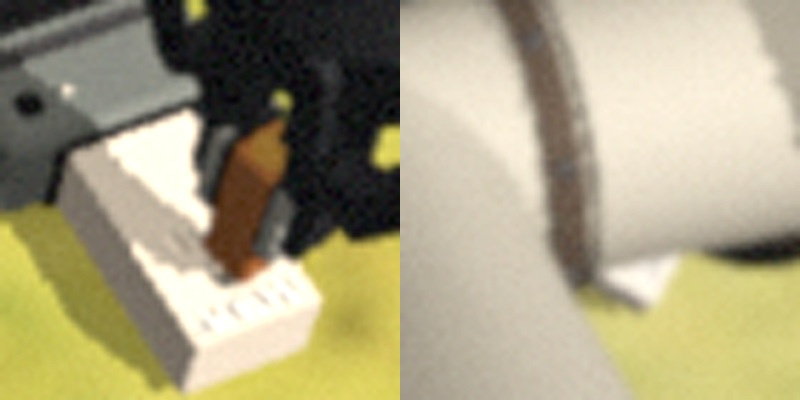

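The tray is clearly out. Its front edge midpoint is at scene (404.8,271), which corresponds to about 34 mm. I'll withdraw the pin straight up.

Emit:
jog_arm(motion=[[-0.8,-0.03,-0.003,-0.001,0,0,0],[-0.8,-0.08,-0.003,-0.001,0,0,0],[-0.8,-0.14,-0.003,-0.001,0,0,0],[-0.8,-0.22,-0.003,-0.001,0,0,0],[-0.8,-0.3,-0.003,-0.001,0,0,0]])

```text
t: 18.27
tcp_pos: [0.5864, -0.0346, 0.1443]
tool_rot: [-2.617, 1.539, 0.22]
ft_force: [1.2, 0.2, -0.9]
gripper_width: 0.0171
```

```bash
python3 st.py; python3 - <<'E'
from h import *
go((.46,.23,.31),72)
E
```

```text
[ 0.58643981 -0.03458026  0.14432966] [ 1.18074062  0.18995837 -0.90734544] [-0.00277323 -0.00172061 -0.05579134]
moved 0.03822421658787224 -0.002109933658958735 F along -0.7580365626766299 perp 0.9246108376645593 1.501168993946462
t 18.27 jaw now -107.4 row [ 0.3007 -0.1458 -0.032   0.0015 -0.0043  0.0025] deg 1.9 q [ 0.22  0.38 -0.23 -0.   -0.93  1.05]
t 18.27 jaw now -107.4 row [-0.6707 -0.8686  0.7815  0.0015 -0.0043  0.0025] deg 1.9 q [ 0.22  0.38 -0.23 -0.   -0.93  1.05]
```

Emit:
jog_arm(motion=[[-0.8,-0.25,0,0,0.0015,-0.0043,0.0025],[-0.8,-0.5,0,0.1,0.0015,-0.0043,0.0025],[-0.8,-0.67,0,0.3,0.0015,-0.0043,0.0025],[-0.8,-0.67,-0.15,0.5,0.0015,-0.0043,0.0025],[-0.8,-0.67,-0.35,0.65,0.0015,-0.0043,0.0025]])

```text
t: 18.9
tcp_pos: [0.4527, 0.0925, 0.3103]
tool_rot: [-2.176, 1.567, 0.649]
ft_force: [1.1, 1.4, -1.7]
gripper_width: 0.0172
```

```bash
python3 - <<'E'
from h import *
print(robot.observe()['tcp_pos']);go((.46,.23,.31),72);go((.5158,.4261,.18),72)
E
```

```text
[0.4527039  0.09245286 0.31032647]
t 18.9 jaw now -108.1 row [ 2.800e-03 -5.320e-01  1.433e-01 -3.000e-04 -4.000e-04  6.000e-04] deg 0.3 q [ 0.55  0.05 -0.23 -0.   -1.29  0.7 ]
t 18.9 jaw now -108.1 row [ 5.2560e-01 -1.3451e+00  1.7630e-01 -3.0000e-04 -4.0000e-04  6.0000e-04] deg 0.3 q [ 0.55  0.05 -0.23 -0.   -1.29  0.7 ]
```

Emit:
jog_arm(motion=[[-0.8,0,-0.25,0.14,0,0,0.0006],[-0.8,0,-0.5,0.15,0,0,0.0006],[-0.8,0,-0.75,0.16,0,0,0.0006],[-0.8,0,-1,0.17,0,0,0.0006],[-0.8,0,-1,0.17,0,0,0.0006]])

```text
t: 19.52
tcp_pos: [0.4901, 0.3464, 0.3092]
tool_rot: [2.017, 1.569, -1.438]
ft_force: [0.1, -0.6, -1.4]
gripper_width: 0.0172
```

```bash
python3 - <<'E'
from h import *
print(robot.observe()['tcp_pos']);go((.5158,.4261,.15),72)
E
```

```text
[0.49012681 0.34644966 0.30922684]
t 19.52 jaw now -108.0 row [ 6.362e-01 -3.360e-01  1.200e-03  1.000e-04 -1.000e-04 -3.000e-04] deg 0.1 q [ 0.89  0.3   0.08  0.   -1.35  0.37]
```

Emit:
jog_arm(motion=[[-0.8,0.15,-0.25,0,0,0,0],[-0.8,0.4,-0.336,0,0,0,0],[-0.8,0.63,-0.336,0,0,0,0],[-0.8,0.63,-0.336,0,0,0,0],[-0.8,0.63,-0.336,0,0,0,0]])

```text
t: 20.15
tcp_pos: [0.517, 0.4259, 0.1534]
tool_rot: [2.902, 1.568, -0.553]
ft_force: [-0.4, 0.2, 0.7]
gripper_width: 0.0173
```

```bash
python3 - <<'E'
from h import *
o=robot.observe();print(o['tcp_pos'],o['ft_force']);go((.5158,.4261,.115),72)
p=o['tcp_pos']-[0,0,.0613]
for n in('scene','top'): print(n,proj(n,p), proj(n,(.5145,.4235,.048)),proj(n,(.5158,.4261,.048)))
s=robot.get_image('scene');t=robot.get_image('top')
f=lambda im,x,y:cv2.resize(im[y:y+60,x:x+60],(400,400),interpolation=cv2.INTER_CUBIC)
cv2.imwrite('pics/c7.png',cv2.convertScaleAbs(np.hstack([f(s,150,130),f(t,160,195)]),alpha=1.4))
E
```

```text
[0.51699371 0.42589708 0.15341726] [-0.38523044  0.23496983  0.6567662 ]
t 20.15 jaw now -108.0 row [ 1.537e-01  6.000e-04  5.200e-03  1.000e-04 -4.000e-04 -1.000e-04] deg 0.2 q [ 0.93  0.52  0.02  0.   -1.07  0.32]
scene [175.48034033 151.04635179] [178.86438925 168.16858584] [178.36644044 167.21841652]
top [185.13542387 223.38827411] [190.68882292 226.8415276 ] [189.53199805 226.24642336]
```

View pics/c7.png

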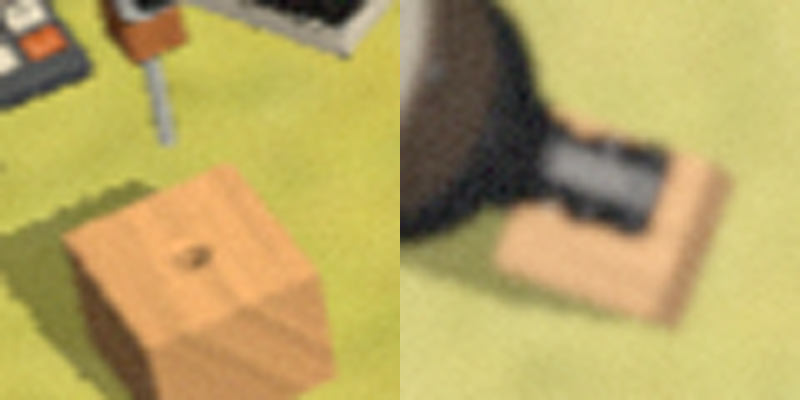

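```bash
python3 - <<'E'
from h import *
print(onz('scene',(178.95,168.7),.048));a=onz('scene',(179.55,168.45),.048);print(a)
go((a[0],a[1],.113),72)
E
```

```text
[0.5135451  0.42235215 0.048     ]
[0.51475677 0.42188645 0.048     ]
t 20.25 jaw now -108.0 row [ 1.704e-01  2.290e-02  5.400e-03  1.000e-04 -6.000e-04  6.000e-04] deg 0.3 q [ 0.93  0.51  0.02  0.   -1.07  0.32]
```

Emit:
jog_arm(motion=[[-0.8,0.05,0.015,0.008,0,-0.0004,0],[-0.8,0.11,0.015,0.008,0,-0.0004,0],[-0.8,0.15,0.015,0.008,0,-0.0004,0],[-0.8,0.15,0.015,0.008,0,-0.0004,0],[-0.8,0.15,0.015,0.008,0,-0.0004,0]])

```text
t: 20.88
tcp_pos: [0.5149, 0.4242, 0.1181]
tool_rot: [-2.01, 1.567, 0.818]
ft_force: [-0.3, 0.1, -0.6]
gripper_width: 0.0173
```

```bash
python3 - <<'E'
from h import *
o=robot.observe();print(o['tcp_pos'],o['ft_force']);go((.515,.423,.10),72)
print(proj('scene',o['tcp_pos']-[0,0,.0613]))
s=robot.get_image('scene')
cv2.imwrite('pics/c8.png',cv2.convertScaleAbs(cv2.resize(s[140:190,150:210],(600,500),interpolation=cv2.INTER_CUBIC),alpha=1.4))
E
```

```text
[0.51491855 0.42415013 0.11806723] [-0.3482994   0.12408731 -0.59197102]
t 20.88 jaw now -108.0 row [ 0.0723  0.0045 -0.0016  0.0001 -0.0003  0.0006] deg 0.2 q [ 0.93  0.54 -0.03  0.   -0.99  0.33]
[178.11855161 164.83753419]
```

View pics/c8.png

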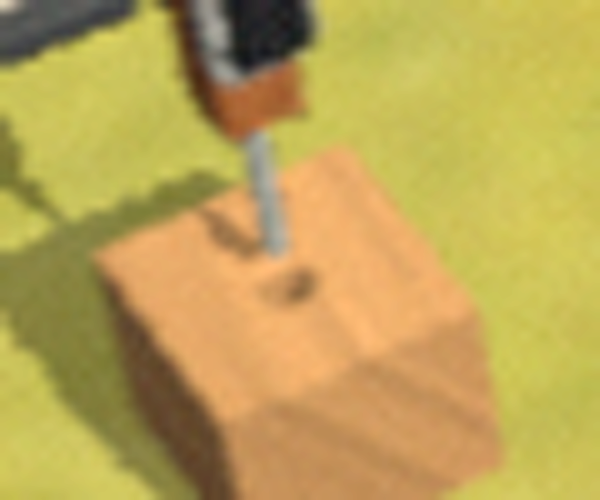

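The tip is at scene (177.6,165.0) and the hole mouth at (179.0,168.5), so I need about 2 mm more towards -y. I'll correct and enter gently.

Emit:
jog_arm(motion=[[-0.8,0.01,0.013,0,0,0,0],[-0.8,0.01,0.013,0,0,0,0],[-0.8,0.025,0.013,0,0,0,0],[-0.8,0.045,0.013,0,0,0,0],[-0.8,0.06,0.013,0,0,0,0]])

```text
t: 21.55
tcp_pos: [0.5144, 0.4219, 0.1034]
tool_rot: [-1.97, 1.564, 0.858]
ft_force: [-0.5, 2.1, 0.2]
gripper_width: 0.0173
```

```bash
python3 - <<'E'
from h import *
o=robot.observe();print(o['tcp_pos'],o['ft_force'],o['ft_torque']);go((.5148,.4222,.09),72)
E
```

```text
[0.51444899 0.42192507 0.1033577 ] [-0.48388923  2.08544229  0.21565066] [ 0.47928553 -0.15517059 -0.05154881]
t 21.55 jaw now -107.9 row [ 0.0534 -0.0011 -0.0009  0.0002 -0.0004  0.001 ] deg 0.4 q [ 0.93  0.55 -0.05  0.   -0.96  0.33]
```

Emit:
jog_arm(motion=[[-0.8,0.01,-0.004,0,0,-0.0004,0.001],[-0.8,0.025,-0.004,0,0,-0.0004,0.001],[-0.8,0.04,-0.004,0,0,-0.0004,0.001],[-0.8,0.05,-0.004,0,0,-0.0004,0.001]])

```text
t: 22.05
tcp_pos: [0.5146, 0.4227, 0.0903]
tool_rot: [1.301, 1.57, -2.154]
ft_force: [0.5, 0.2, -1.4]
gripper_width: 0.0175
```

```bash
python3 - <<'E'
from h import *
o=robot.observe();print(o['tcp_pos'],o['ft_force'],o['ft_torque']);go((.5148,.4226,.07),72)
E
```

```text
[0.51462614 0.42265234 0.09032853] [ 0.49309156  0.24964603 -1.39567753] [-0.00617986  0.02825606 -0.00092341]
t 22.05 jaw now -108.0 row [ 0.0813 -0.0001 -0.0007  0.0001  0.     -0.0002] deg 0.1 q [ 0.93  0.57 -0.06  0.   -0.94  0.33]
```

Clean. Continue down to about 0.071.

Emit:
jog_arm(motion=[[-0.8,0.02,0,0,0,0,0],[-0.8,0.04,0,0,0,0,0],[-0.8,0.06,0,0,0,0,0],[-0.8,0.072,0,0,0,0,0],[-0.8,0.072,0,0,0,0,0]])

```text
t: 22.68
tcp_pos: [0.5145, 0.4226, 0.072]
tool_rot: [1.283, 1.569, -2.171]
ft_force: [-0.2, -1.0, -0.6]
gripper_width: 0.0173
```

Emit:
jog_arm(motion=[[-0.8,0.004,0,0,0,0,0],[-0.8,0.008,0,0,0,0,0],[-0.8,0.008,0,0,0,0,0]])

```text
t: 23.05
tcp_pos: [0.5146, 0.4226, 0.07]
tool_rot: [1.303, 1.569, -2.152]
ft_force: [-0.8, -0.2, -1.0]
gripper_width: 0.0172
```

Emit:
jog_arm(motion=[[-0.8,0.003,0,0,0,0,0],[-0.8,0.006,0,0,0,0,0],[-0.8,0.006,0,0,0,0,0]])

```text
t: 23.42
tcp_pos: [0.5146, 0.4227, 0.0693]
tool_rot: [1.572, 1.57, -1.883]
ft_force: [-1.8, -0.8, 4.9]
gripper_width: 0.0174
```

Emit:
jog_arm(motion=[[-0.8,0.003,0,0,0,0,0],[-0.8,0.006,0,0,0,0,0],[-0.8,0.006,0,0,0,0,0]])

```text
t: 23.8
tcp_pos: [0.5146, 0.4227, 0.0693]
tool_rot: [2.09, 1.57, -1.365]
ft_force: [-2.8, -1.8, 8.4]
gripper_width: 0.0173
```

Seated at z = 0.0693, exactly the grasp height. Release.

Emit:
jog_arm(motion=[[-0.6,0,0,0,0,0,0],[-0.4,0,0,0,0,0,0],[-0.1,0,0,0,0,0,0],[0.2,0,0,0,0,0,0],[0.2,0,0,0,0,0,0]])

```text
t: 24.42
tcp_pos: [0.5147, 0.4226, 0.069]
tool_rot: [1.95, 1.57, -1.504]
ft_force: [-1.2, -0.3, -0.4]
gripper_width: 0.0515
```

Emit:
jog_arm(motion=[[0.2,-0.1,0,0,0,0,0],[0.2,-0.25,0,0,0,0,0],[0.2,-0.45,0,0,0,0,0],[0.2,-0.65,-0.1,0.1,0,0,0],[0.2,-0.65,-0.3,0.3,0,0,0]])

```text
t: 25.05
tcp_pos: [0.4724, 0.5112, 0.2385]
tool_rot: [-1.991, 1.559, 0.835]
ft_force: [1.1, 0.4, -0.3]
gripper_width: 0.0514
```

Emit:
jog_arm(motion=[[0.2,0,-0.1,0.2,0,0,0],[0.2,0,-0.2,0.4,0,0,0],[0.2,0,-0.3,0.6,0,0,0],[0.2,0,-0.3,0.6,0,0,0],[0.2,0,-0.3,0.6,0,0,0]])

```text
t: 25.68
tcp_pos: [0.353, 0.629, 0.2383]
tool_rot: [-2.023, 1.56, 0.803]
ft_force: [0.3, -0.3, -0.4]
gripper_width: 0.0511
```

```bash
python3 - <<'E'
from h import *
o=robot.observe();print(o['t'],o['tcp_pos'],o['ft_force'],o['gripper_width'])
s=robot.get_image('scene');t=robot.get_image('top')
f=lambda im,x,y,w,h:cv2.resize(im[y:y+h,x:x+w],(400,300),interpolation=cv2.INTER_CUBIC)
cv2.imwrite('pics/c9.png',cv2.convertScaleAbs(np.vstack([np.hstack([f(s,140,135,72,54),f(s,330,190,100,75)]),np.hstack([f(t,155,195,72,54),f(t,230,100,200,150)])]),alpha=1.4))
a=cv2.imread('pics/top0.png')
for nm,(x,y) in(('stamp',(248,131)),('rest',(289,280))): print(nm,np.abs(a[y-10:y+11,x-10:x+11].astype(int)-t[y-10:y+11,x-10:x+11]).mean(),np.abs(a[y-10:y+11,x-10:x+11].astype(int)-t[y-10:y+11,x-10:x+11]).max())
g=np.argwhere(0)
for im in(a,t):
    hsv=cv2.cvtColor(im,cv2.COLOR_BGR2HSV);m=((hsv[...,1]<45)&(hsv[...,2]>120)).astype(np.uint8)
    m[:,:365]=0;m[:165]=0;m[:,425:]=0;m[225:]=0
    c=max(cv2.findContours(m,0,1)[0],key=cv2.contourArea);r=cv2.boxPoints(cv2.minAreaRect(c));P=np.array([onz('top',q,.034)[:2] for q in r])
    print('lip front/back along', sorted(P@np.array([-.503,-.864])))
E
```

```text
25.675 [0.35299478 0.62900843 0.23826859] [ 0.29271306 -0.32002346 -0.44476291] 0.05112193112725224
stamp 1.6802721088435375 10
rest 1.7248677248677249 9
lip front/back along [np.float64(-0.32843126072911927), np.float64(-0.3282852953981379), np.float64(-0.28643726126908564), np.float64(-0.2863640138919807)]
lip front/back along [np.float64(-0.32843303208534536), np.float64(-0.32828531235364805), np.float64(-0.250847300975755), np.float64(-0.2505853098323807)]
```

View pics/c9.png

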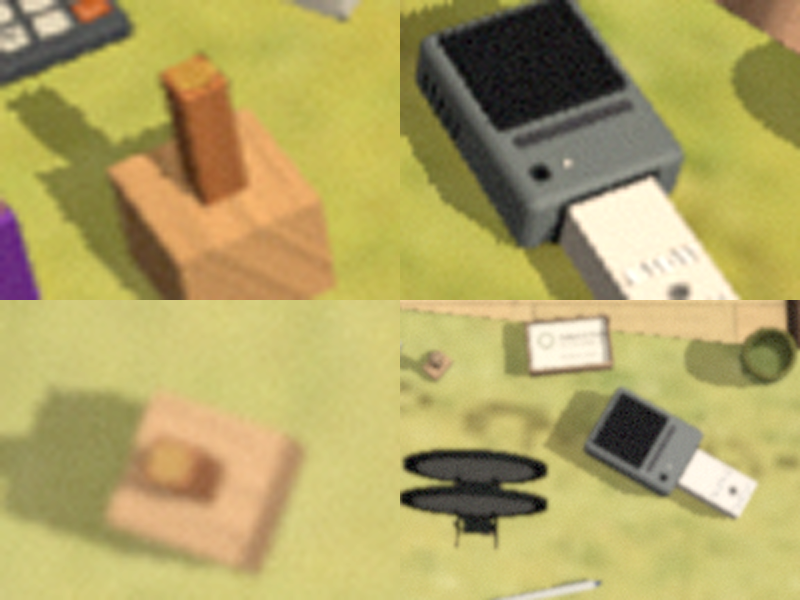

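The pin tool stands upright in its block and the tray is out 35.7 mm (front edge moved from -0.2864 to -0.2507 along its axis). The stamp and rest haven't moved. I'll hand it in.

```bash
python3 -c "
from bench import robot
print(robot.finish_job())"
```

```text
the job is handed in; nothing more can be done
None
```

The battery tray is out about 35.7 mm and the pin tool is back upright in its block. The job took about 26 s and is handed in.

I took the orange-brown pin tool (not the purple one) from the block and lowered its pin down the tray hole. I pressed the button to about 10 N, then slid the tray out while still pressing.

**Last checks:**
- **Tray:** the final top picture put the lip's front edge 35.7 mm further out. A rougher reading from the scene picture while the pin was still in gave about 34 mm.
- **Force:** the highest wrist reading in contact was 14.6 N, against the 20 N limit. I only had readings at the end of each move, so short peaks in between were not seen.
- **Sideways load:** there was up to about 3.5 N of sideways force while the button was going down, probably the tip rubbing on the button. The latch did not jam.
- **Pin tool:** it seated at the same height it was gripped at (TCP z = 0.0693 m) and stands upright.
- **Stamp and rest:** their patches in the top picture match the first one to within image noise.
- **Gripper:** it is clear of everything.

No check failed.

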